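# Refit the curd mill disc and plug in its safety plug

### The arm

A 7-joint arm with a two-finger parallel gripper is mounted at the origin on the work surface. World frame = base frame: x ahead of the robot, y to its left, z up, the work surface at z = 0. Lengths are in m, angles in rad, forces in N, time in s.
With the tool pointing down it reaches from about 0.4 to 0.875 m from the base axis. Payload 19.3 kg.
Tool frame: the origin (TCP) lies at the very end of the fingers, on their centre line; the grasp point (between the pads) lies 19 mm behind it; z points along the fingers, y is the line along which they close (so a half turn about z gives the same grasp; the last joint's range is limited). The gripper opens to 85 mm and grips with 20 to 120 N. Pads are 22 mm wide; open, the fingers measure 114 mm over their backs; the gripper's body (76 mm by 85 mm) begins 54 mm behind the grasp point. The pads swing forward as they close: fully open they stand 13 mm farther back than shut.
Start: joints at [1.203, 0.521, -0.036, 1.599, 0.021, 1.021, -0.113], TCP at [0.183, -0.597, 0.231] pointing down, gripper open.
Joint ranges: [-2.91, 2.91], [-0.3, 2.13], [-1.5, 1.42], [0.17, 2.43], [-1.26, 4.41], [0.16, 1.93], [-2.52, 2.52]. Speed limits (rad/s): [1.89, 1.89, 2.39, 2.39, 3.01, 3.01, 3.01].

### API

Orientations are given as [roll, pitch, yaw] about the fixed x, y, z axes, in that order (R = Rz(yaw) Ry(pitch) Rx(roll)).
In Python, from workcell import bot gives the robot as it stands.
- The arm moves only by the tool carry_out, never from a script. Its argument "rows" is a list that holds one entry, the list of rows, each a list of 4 numbers: the shift along the tool's x, y, z in m, then the turn about the tool's z in degrees. In form: [[[x, y, z, twist], ...]]. A call has 1 to 12 rows; each row is the pose to reach, as a shift and turn from the pose commanded when the call began, along the tool's axes at that moment; what a row does not reach only later rows make up. A row lasts 1/12 s, in which the tool goes at most 41.7 mm and 7.16 degrees, less where a joint would pass 70% of its speed; a pose out of reach is approached as far as the arm can. A call with a gripper value outside its range is refused whole. "grip" is the finger opening in m, from 0 to 0.0854, set as the call begins (left out, the last holds). The fingers move at their own pace and stop on an object; "grip_force" is the grip in N (left out, the last holds). Time passes only in rows, so rows that repeat a pose let the fingers close. It gives the time, the measured TCP pose, the force, the opening and the grip force at its end, in the units of the state.
- bot.observe(): the state, without advancing time (a new reading comes with each control period).
- bot.grab_frame(name): name is "scene" or "top"; returns a dict with "pixels" (384x512x3 uint8, red, green, blue), "K" (3x3 intrinsics, pixels), "k1" (the pictures are not rectified: a ray, as slopes to the right and down, at radius r is drawn at 1 + k1 r^2 times it, then the intrinsics apply), "pose" (4x4, takes a point from camera to world coordinates). Camera axes: x right, y down, z forward; pixel columns grow to the right and rows downward; lengths in m; the calibration is good to about 2 mm. A picture is of the moment at which its call begins. There is no depth.
- bot.job_done(): hands the job in; it is judged then, once.
Trained networks look in a picture, given as the dict that the camera call returned (one of the last four; its "shot" number tells which), for a name from the list of things; names that differ only in an ending like _2 or _b are one class to them, and where a whole thing is asked for, a point or a joint stands for the part that bears it (a point fixed in the world has none). Each returns a list of dicts, best first, with "conf" (0 to 1); they miss things now and then, are a little off and sometimes report something else, mostly with a low value. They report only what shows in the picture. A call takes as long as a camera call. They do not tell look-alikes from the thing itself.
- bot.look_for(picture, label): "position" ([column, row] in pixels, amid what is visible of it).
- bot.regions_of(picture, label): "region" (384x512 bool, what is visible of it) and "position" ([column, row] in pixels, amid what is visible of it).
- bot.spot_point(picture, label): "position" ([column, row] in pixels: a listed point, or the origin of a listed thing).
The state is a dict: "clock": time; "qpos": joint angles; "qd": joint speeds; "joint_efforts": joint torques, N m; "position": TCP position; "tool_rot": TCP orientation; "force": force on the tool from outside, world axes, zero at the start; "moment": the same for the moment, N m; "grip_width": finger opening in m; "finger_force": force on a finger pad.
Only numpy, scipy, OpenCV 4.12 (cv2) and the standard library are available. Lean on these libraries where they do the work, as an engineer would, in place of code of your own. Each camera call takes 0.05 s, during which the arm holds its last target. There are 200 camera calls.

### The job

Put the curd mill back together after washing: take the blue slotted disc from the drying rack and set it over the upright drive shaft so that its two tabs first rest on the shaft's shoulder, clearly out of line with the keyways, then turn it until the tabs drop into the keyways and the disc sits fully home. Then pull the orange safety plug out of its black parking block, push it fully home into the socket in the sloping face of the grey console, and let go. Leave the cheeses, the white mould, the jar and the brush where they are.

Things in the scene. Friction and masses are not known exactly. Their poses are not given: they have to be found in the camera images.
- disc_c (a point): the loose blue curd mill disc, 0.3 to 0.6 kg, flat on the wire rack (30 mm tall) at first. A flange 140 mm across, 10 mm thick, carries a round boss 54 mm across that rises to 60 mm above the underside: grip it across the boss. A bore 43 mm across goes right through. Point: on the axis, half-way up (30 mm above the underside). z is the axis, up; x runs through both tabs. A half turn makes no difference
- disc_tabs (a point): the same disc, point on its axis at its underside, level with the foot of the tabs. Two red tabs, each 9 mm wide and 10 mm tall, stand into the bore at the very bottom, opposite one another along x, 30 mm apart between their tips. Two red bars on top of the flange lie along x as well
- seat (a point): the mill's seat for the disc, on a fixed white drum 190 mm across, 70 mm tall. Point: on the shaft's axis, where the disc's underside lies when home, 76 mm above the table. z up; x runs through both keyways: opposite slots 13 mm wide, open at the top; two red marks on the drum's rim lie along x. A half turn makes no difference
- shoulder (a point): the flat shoulder of the upright drive shaft, 20 mm above the seat, axes as the seat's. Below it the shaft is 40 mm across with the keyways; above it is a plain pin 26 mm across and 32 mm tall. The disc's underside is at this height while its tabs ride on the shoulder, and drops 20 mm to the seat when they enter the keyways. The shaft does not turn
- plug_c (a point): the loose orange safety plug, 0.08 to 0.17 kg, at first upright in the parking block. Handle 44 (x) by 28 (y) by 50 mm (z): grip it across the 28 mm. Below it a black tongue 30 (x) by 18 (y) by 36 mm long. Point: on its axis, half-way up: 43 mm above the tongue's end, 7 mm above the handle's lower face. z runs from tongue to handle. A half turn about z makes no difference
- park_mouth (a point): the fixed black parking block, 75 by 65 mm, 45 mm tall; point at the centre of its hole's mouth, on top; z up, x along the long side. The hole is 5 mm wider than the plug's tongue each way, so the plug stands loosely and lifts straight out
- socket (a point): the socket in the sloping face (130 mm wide, 110 mm up the slope) of the fixed grey console. Point: centre of the hole's mouth, on the face. z points straight out of the face, 25 degrees from vertical, leaning to the robot's side; y level, x up the slope. Hole 33 (x) by 21 (y), 42 mm deep, 2 mm chamfer. Plug home: handle's lower face on the face, its x, y, z along the socket's
- heart_a_c (a point): a loose heart-shaped cheese, pale yellow, about 82 mm wide and 35 mm tall, on the outer part of the rack; point at its middle, half-way up. A bystander
- heart_b_c (a point): a loose heart-shaped cheese, pale yellow, about 82 mm wide and 35 mm tall, on the outer part of the rack; point at its middle, half-way up. A bystander
- heart_c_c (a point): a loose heart-shaped cheese, pale yellow, about 82 mm wide and 35 mm tall, on the table beyond the mill; point at its middle, half-way up. A bystander
- mould_c (a point): a loose white cup-shaped cheese mould, 90 mm across, 80 mm tall; point at its middle. A bystander
- jar_c (a point): a loose glass jar, 70 mm across, 100 mm tall; point at its middle. A bystander
- brush_grip (a point): a loose blue-handled brush lying on the table near the robot; point on its handle. A bystander
Things that resemble listed ones, but are neither listed nor needed, are in the scene too. Leave any brown or yellow look-alike of the part that bears disc_c alone.

How it is judged:
On the way, in this order (a step that is already met when the one before it is completed fails the run):
1. the disc rides on the shoulder of the shaft, its tabs at least 15 degrees out of line with the keyways (horizontal distance between disc_c and seat below 0.006 m and angle between the z axis of disc_c and the z axis of seat, either way round below 0.12 rad and z of disc_c in the frame of seat between 0.045 and 0.055 m and angle between the x axis of disc_c and the x axis of seat, either way round above 0.26 rad), for 0.2 s.
2. the disc has dropped home with its tabs in the keyways (horizontal distance between disc_c and seat below 0.004 m and z of disc_c in the frame of seat between 0.026 and 0.033 m and angle between the x axis of disc_c and the x axis of seat, either way round below 0.15 rad and angle between the z axis of disc_c and the z axis of seat, either way round below 0.06 rad), for 0.2 s.
3. the plug is home in the socket (z of plug_c in the frame of socket between 0.003 and 0.011 m and angle between the z axis of plug_c and the z axis of socket, either way round below 0.1 rad and angle between the x axis of plug_c and the x axis of socket, either way round below 0.15 rad and x of plug_c in the frame of socket between -0.004 and 0.004 m and y of plug_c in the frame of socket between -0.004 and 0.004 m), for 0.2 s.
At the end, for the whole second after the job is handed in: The disc lies home on the mill (underside within 4 mm below or 3 mm above the seat, axis within 4 mm, tabs within 0.15 rad of the keyways, level within 0.06 rad), the plug is home in the socket (within 4 mm of its seat, straight within 0.1 rad, turned less than 0.15 rad), both released and at rest (all of step 2 and all of step 3 and linear speed of each of disc, plug below 0.02 m/s); the robot touches nothing.
It fails at once if a cheese, the mould, the jar or the brush is moved by more than 30 mm (distance of any of heart_a_c, heart_b_c, heart_c_c, mould_c, jar_c, brush_grip from where it was at the start of the episode above 0.03 m).
It also fails if it takes over 58 s, if anything falls off the work surface, if the arm or the gripper's body presses on something with over 40 N, if the wrist force passes 120 N, or if a joint passes its speed limit or range.

## Working session

There is one attempt and no reset: what is moved stays moved. The work goes in short steps, Python scripts to look and compute and a tool call to move; the robot and the scene stay as the last step left them, time stands still between calls to the robot, and variables do not carry over. Pictures are saved under pics/ and viewed, at most 10 in all, crops included, and the job is handed in when it is done.

Besides the shell and the picture viewer there is one more tool, called after ">>>" as name(argument=value, ...), one argument or row to a line, values as JSON. carry_out: Moves the arm, as the interface text tells. Its arguments: {"type":"object","properties":{"rows":{"type":"array","items":{"type":"array","items":{"type":"array","items":{"type":"number"}}}},"grip":{"type":"number"},"grip_force":{"type":"number"}},"required":["rows"]}

```bash
ls; mkdir -p pics
cat > h.py <<'E'
import numpy as np, cv2
from workcell import bot
def ray(f,p):
    K=np.array(f["K"]);x=(p[0]-K[0,2])/K[0,0];y=(p[1]-K[1,2])/K[1,1]
    rd=np.hypot(x,y);r=rd
    for _ in range(30): r=rd/(1+f["k1"]*r*r)
    s=r/rd if rd>0 else 1
    T=np.array(f["pose"]);return T[:3,3],T[:3,:3]@np.array([x*s,y*s,1])
def atz(f,p,z):
    o,d=ray(f,p);return o+d*(z-o[2])/d[2]
def tri(f1,p1,f2,p2):
    o1,d1=ray(f1,p1);o2,d2=ray(f2,p2)
    t=np.linalg.lstsq(np.c_[d1,-d2],o2-o1,rcond=None)[0]
    a=o1+t[0]*d1;b=o2+t[1]*d2
    return (a+b)/2,np.linalg.norm(a-b)
def proj(f,P):
    T=np.array(f["pose"]);c=T[:3,:3].T@(np.array(P)-T[:3,3]);u=c[:2]/c[2]
    u=u*(1+f["k1"]*(u@u));K=np.array(f["K"]);return np.array([K[0,0]*u[0]+K[0,2],K[1,1]*u[1]+K[1,2]])
def save(f,n): cv2.imwrite("pics/"+n,np.ascontiguousarray(f["pixels"][:,:,::-1]))
E
python3 - <<'E'
from h import *
np.set_printoptions(precision=3,suppress=True)
s=bot.grab_frame("scene");t=bot.grab_frame("top")
a=np.hstack([s["pixels"],t["pixels"]])
save(s,"s0.png");save(t,"t0.png")
np.savez("f0.npz",s=s["pixels"],t=t["pixels"])
import pickle;pickle.dump((s,t),open("f0.pkl","wb"))
for f in(s,t): print(np.array(f["pose"]),f["K"],f["k1"])
for l in "disc_c disc_tabs seat shoulder plug_c park_mouth socket heart_a_c mould_c jar_c brush_grip".split():
    print(l,[[(np.round(r["position"]).tolist(),round(r["conf"],2)) for r in bot.spot_point(f,l)[:4]] for f in (s,t)])
print(bot.observe())
E
```

```text
pics
[[-0.222  0.6   -0.768  1.203]
 [ 0.975  0.118 -0.189  0.204]
 [-0.023 -0.791 -0.611  0.686]
 [ 0.     0.     0.     1.   ]] [[351.472   0.    254.983]
 [  0.    351.472 191.499]
 [  0.      0.      1.   ]] -0.047451981849559906
[[ 0.025 -0.998  0.06   0.388]
 [-1.    -0.025 -0.013  0.004]
 [ 0.015 -0.059 -0.998  1.354]
 [ 0.     0.     0.     1.   ]] [[425.552   0.    257.5  ]
 [  0.    425.552 190.441]
 [  0.      0.      1.   ]] -0.10118729673812542
disc_c [[([410.0, 309.0], 0.82), ([360.0, 169.0], 0.76), ([355.0, 214.0], 0.67), ([354.0, 221.0], 0.31)], [([156.0, 190.0], 0.92), ([151.0, 277.0], 0.86), ([123.0, 111.0], 0.58)]]
disc_tabs [[([410.0, 317.0], 0.92), ([352.0, 221.0], 0.8), ([356.0, 174.0], 0.77)], [([127.0, 112.0], 0.92), ([150.0, 274.0], 0.91), ([156.0, 193.0], 0.59)]]
seat [[([243.0, 237.0], 0.79)], [([247.0, 136.0], 0.76)]]
shoulder [[([238.0, 234.0], 0.93), ([358.0, 215.0], 0.63)], [([245.0, 132.0], 0.84)]]
plug_c [[([206.0, 197.0], 0.64)], [([292.0, 193.0], 0.51)]]
park_mouth [[([206.0, 197.0], 0.94), ([206.0, 197.0], 0.74)], [([294.0, 196.0], 0.86)]]
socket [
[... 243 characters left out ...]
[[([318.0, 285.0], 0.68)], [([186.0, 117.0], 0.87), ([244.0, 132.0], 0.2)]]
jar_c [[([114.0, 176.0], 0.63)], [([400.0, 213.0], 0.56), ([248.0, 136.0], 0.47)]]
brush_grip [[([263.0, 202.0], 0.67)], [([245.0, 206.0], 0.85)]]
{'clock': 1.2, 'qpos': array([ 1.203,  0.521, -0.036,  1.599,  0.021,  1.021, -0.113]), 'qd': array([ 0.001, -0.001, -0.   , -0.001, -0.001,  0.   ,  0.001]), 'joint_efforts': array([ -0.   , -92.683,   1.977, -37.024,   0.018,   0.002,  -0.   ]), 'position': array([ 0.183, -0.597,  0.231]), 'tool_rot': array([-3.142,  0.   ,  0.298]), 'force': array([ 0.581,  0.1  , -0.156]), 'moment': array([ 0.085,  0.006, -0.024]), 'finger_force': 0.0, 'grip_width': 0.0852626220982454}
```

View pics/s0.png

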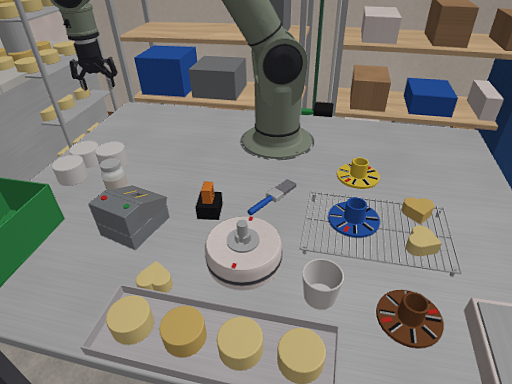

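View pics/t0.png

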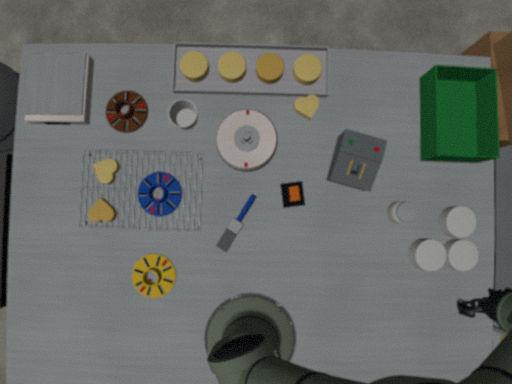

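The scene shows the blue disc at (355,214) in the scene view and (158,192) in the top view. The look-alikes are yellow at (358,172)/(153,276) and brown at (410,309)/(126,112). By colour and by its place on the rack, I choose blue. The mill is at (243,240)/(247,138), the plug at (208,193)/(292,193), and the console at (130,212)/(357,160).

Run:
```python
from h import *
import pickle
np.set_printoptions(precision=4,suppress=True)
s,t=pickle.load(open("f0.pkl","rb"))
def crop(f,c,w=33,h=37):
    p=f["pixels"][c[1]-h:c[1]+h,c[0]-w:c[0]+w,::-1];return cv2.resize(p,(200,224),interpolation=cv2.INTER_CUBIC)
m=np.vstack([np.hstack([crop(t,c) for c in[(158,192),(247,138),(292,193),(357,160)]]),np.hstack([crop(s,c) for c in[(355,214),(243,240),(208,199),(132,210)]])])
cv2.imwrite("pics/m.png",m)
def mask(f,fn,c,r):
    h=cv2.cvtColor(f["pixels"],cv2.COLOR_RGB2HSV).astype(int);M=fn(h[...,0],h[...,1],h[...,2])
    Y,X=np.mgrid[:384,:512];return M&(np.hypot(X-c[0],Y-c[1])<r)
red=lambda h,s,v:((h<8)|(h>172))&(s>130)&(v>70)
org=lambda h,s,v:(h>5)&(h<16)&(s>150)
for name,f,c,r,fn,z in[("disc",t,(159,193),24,red,.04),("disc",s,(355,217),28,red,.04),("seat",t,(247,138),33,red,.07),("seat",s,(243,245),40,red,.07),("plugTop",t,(292,193),12,org,.095),("plug",s,(208,193),15,org,.07)]:
    M=mask(f,fn,c,r);n,l,st,ce=cv2.connectedComponentsWithStats(M.astype(np.uint8))
    print(name,[(ce[i],st[i,4],atz(f,ce[i],z)[:2]) for i in range(1,n) if st[i,4]>3])
for l in["disc_c","plug_c","seat","socket"]:
    for f in(s,t):
        for r in bot.regions_of(f,l)[:3] if 0 else []:print(r)
```

```text
disc [(array([166., 177.]), np.int32(9), array([0.5011, 0.2719])), (array([152.3333, 209.2222]), np.int32(9), array([0.4001, 0.3107]))]
disc [(array([346. , 228.5]), np.int32(22), array([0.4996, 0.2744]))]
seat [(array([247.3333, 111.5   ]), np.int32(6), array([0.7064, 0.0244])), (array([245.5, 164.5]), np.int32(8), array([0.5427, 0.0256]))]
seat [(array([250.4545, 218.1818]), np.int32(11), array([0.5418, 0.0267])), (array([233.5   , 265.1875]), np.int32(16), array([0.7037, 0.0259]))]
plugTop [(array([293.8214, 193.1735]), np.int32(196), array([ 0.4579, -0.1204]))]
plug [(array([207.336 , 192.8538]), np.int32(253), array([ 0.461 , -0.1198]))]
```

View pics/m.png

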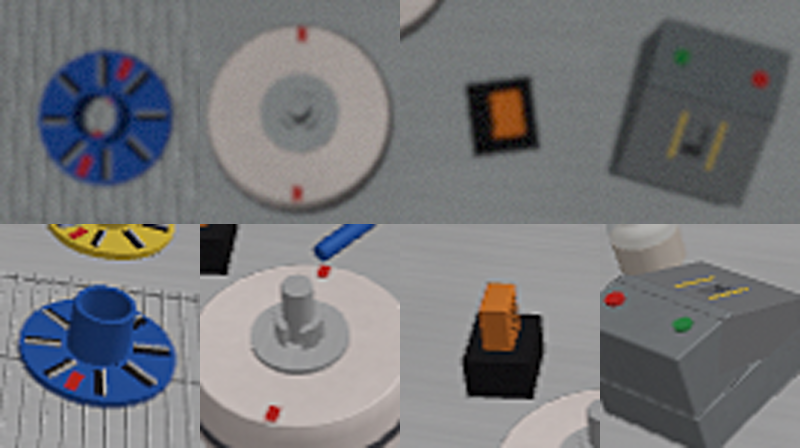

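Crops: the disc is all blue with red bars running lower-left to upper-right. The mill's red marks lie along world x. The plug handle's long side lies roughly along world x. The socket hole is at top (355,169) and scene (139,194), between two yellow bars. The choice of blue is confirmed.

Run:
```python
from h import *
import pickle
np.set_printoptions(precision=4,suppress=True)
s,t=pickle.load(open("f0.pkl","rb"))
def mask(f,fn,c,r):
    h=cv2.cvtColor(f["pixels"],cv2.COLOR_RGB2HSV).astype(int);M=fn(h[...,0],h[...,1],h[...,2])
    Y,X=np.mgrid[:384,:512];return M&(np.hypot(X-c[0],Y-c[1])<r)
yel=lambda h,s,v:(h>15)&(h<38)&(s>70)
org=lambda h,s,v:(h>5)&(h<16)&(s>150)
blu=lambda h,s,v:(h>100)&(h<125)&(s>120)
for f,c in((t,(356,168)),(s,(138,194))):
    M=mask(f,yel,c,20);n,l,st,ce=cv2.connectedComponentsWithStats(M.astype(np.uint8),connectivity=8)
    for i in range(1,n):
        if st[i,4]>4:
            p=np.argwhere(l==i)[:,::-1].astype(np.float32);print(st[i,4],ce[i],cv2.fitLine(p,2,0,.01,.01).ravel()[:2],p[p[:,1].argmin()],p[p[:,1].argmax()])
M=mask(t,org,(292,193),12);p=np.argwhere(M)[:,::-1].astype(np.float32);print("plug",cv2.minAreaRect(p))
M=mask(t,blu,(159,193),26);p=np.argwhere(M)[:,::-1].astype(np.float32)
e=cv2.minEnclosingCircle(p);print("disc",e,atz(t,e[0],.04)); e=cv2.fitEllipse(cv2.convexHull(p.astype(np.int32)));print(e,atz(t,e[0],.04))
# triangulate candidates
h=lambda f,M:None
print("plug tri",tri(t,(293.8,193.2),s,(207.3,192.9)))
for P in[(.4505,.2913,.04),(.6245,.0255,.128),(.6245,.0255,.07)]: print(P,proj(t,P),proj(s,P))
```

```text
40 [349.175 167.35 ] [ 0.3536 -0.9354] [351. 160.] [346. 174.]
37 [361.8649 170.8108] [ 0.3453 -0.9385] [364. 164.] [359. 178.]
17 [129.9412 191.7059] [ 0.9725 -0.2331] [135. 190.] [124. 193.]
18 [141.1111 195.3889] [ 0.9664 -0.2569] [144. 194.] [135. 197.]
plug ((293.67242431640625, 193.06898498535156), (16.526050567626953, 12.456822395324707), 85.2363510131836)
disc ((159.38523864746094, 193.61476135253906), 21.94118309020996) [0.449  0.2905 0.04  ]
((159.3089141845703, 193.48300170898438), (43.09624099731445, 43.64461898803711), 42.51405334472656) [0.4494 0.2908 0.04  ]
plug tri (array([ 0.459 , -0.122 ,  0.0679]), np.float64(0.0021404104072983614))
(0.4505, 0.2913, 0.04) [159.1586 193.1117] [352.7349 217.0926]
(0.6245, 0.0255, 0.128) [246.0236 134.2099] [240.9473 222.9297]
(0.6245, 0.0255, 0.07) [246.2552 137.8369] [242.0803 240.4621]
```

Run:
```python
from h import *
import pickle
np.set_printoptions(precision=4,suppress=True)
s,t=pickle.load(open("f0.pkl","rb"))
A,ea=tri(t,(349.175,167.35),s,(141.1,195.39));B,eb=tri(t,(361.86,170.81),s,(129.94,191.7))
C,ec=tri(t,(349.175,167.35),s,(129.94,191.7))
print(A,ea,B,eb,(A+B)/2,np.degrees(np.arctan2(*(A-B)[1::-1])), np.linalg.norm(A-B))
print(C,ec)
# slope direction from top bars: ray through image dir onto plane normal n(yaw)
y=np.radians(np.degrees(np.arctan2(*(A-B)[1::-1]))-90)
for yaw in np.radians([-18,-20,-22,-24]):
    n=np.array([-np.sin(np.radians(25))*np.cos(yaw),-np.sin(np.radians(25))*np.sin(yaw),np.cos(np.radians(25))])
    c=(A+B)/2
    def pl(f,p):
        o,d=ray(f,p);return o+d*(n@(c-o))/(n@d)
    out=[]
    for f,p,d in((t,(349.175,167.35),(.3536,-.9354)),(t,(361.86,170.8),(.345,-.9385)),(s,(130,191.7),(-.9725,.2331)),(s,(141.1,195.4),(-.966,.257))):
        v=pl(f,np.array(p)+5*np.array(d))-pl(f,np.array(p)-5*np.array(d));out.append(np.degrees(np.arctan2(v[1],v[0])))
    print(np.degrees(yaw),np.array(out))
# plug top face corners
print([atz(t,c,.095)[:2] for c in cv2.boxPoints(((293.67,193.07),(16.5,12.46),85.24))])
v=atz(t,(293.67-8*np.cos(np.radians(85.24)),193.07-8*np.sin(np.radians(85.24))),.095)-atz(t,(293.67,193.07),.095);print(np.degrees(np.arctan2(v[1],v[0])))
```

```text
[ 0.539  -0.2842  0.096 ] 0.002304912718809283 [ 0.5298 -0.3231  0.096 ] 0.0016532030713163654 [ 0.5344 -0.3036  0.096 ] 76.7203070948237 0.04001959206401641
[ 0.5443 -0.2943  0.1108] 0.027278331871207203
-18.0 [-15.4996 -14.2742 -13.2055 -12.8845]
-20.0 [-15.5095 -14.29   -13.3713 -13.0491]
-22.0 [-15.525  -14.3124 -13.5834 -13.2573]
-24.000000000000004 [-15.5459 -14.3412 -13.8377 -13.5055]
[array([ 0.4806, -0.099 ]), array([ 0.4846, -0.1359]), array([ 0.4358, -0.1409]), array([ 0.4319, -0.104 ])]
5.8893387153256365
```

>>> carry_out(
  rows=[
    [[0.357,-0.253,-0.03,0],[0.357,-0.253,-0.03,0],[0.357,-0.253,-0.03,0],[0.357,-0.253,-0.03,0],[0.357,-0.253,-0.03,0],[0.357,-0.253,-0.03,0],[0.357,-0.253,-0.03,0],[0.357,-0.253,-0.03,0],[0.357,-0.253,-0.03,0],[0.357,-0.253,-0.03,0],[0.357,-0.253,-0.03,0]],
  ],
  grip=0.085,
  grip_force=40,
)

```text
clock: 2.12
position: [0.4531, -0.2467, 0.2619]
tool_rot: [-3.141, -0.002, 0.302]
force: [-0.1, -0.5, -0.7]
grip_width: 0.085
finger_force: 0.0
```

>>> carry_out(
  rows=[
    [[0.159,-0.517,0,0],[0.159,-0.517,0,0],[0.159,-0.517,0,0],[0.159,-0.517,0,0],[0.159,-0.517,0,0],[0.159,-0.517,0,0],[0.159,-0.517,0,0],[0.159,-0.517,0,0],[0.159,-0.517,0,0],[0.159,-0.517,0,0],[0.159,-0.517,0,0],[0.159,-0.517,0,0]],
  ],
)

```text
clock: 3.12
position: [0.4504, 0.2511, 0.2616]
tool_rot: [3.142, -0.001, 0.297]
force: [0.9, -0.7, 1.0]
grip_width: 0.085
finger_force: 0.0
```

>>> carry_out(
  rows=[
    [[0.0,0.0,0,0],[0,0,0,0],[0,0,0,0]],
  ],
)

```text
clock: 3.37
position: [0.4507, 0.2488, 0.2611]
tool_rot: [3.141, 0.0, 0.298]
force: [-0.9, -0.4, 0.4]
grip_width: 0.0847
finger_force: 0.0
```

>>> carry_out(
  rows=[
    [[0.0114,-0.0405,0,0],[0.0114,-0.0405,0.03,0],[0.0114,-0.0405,0.07,0],[0.0114,-0.0405,0.11,0],[0.0114,-0.0405,0.14,0],[0.0114,-0.0405,0.165,0],[0.0114,-0.0405,0.185,0],[0.0114,-0.0405,0.2,0],[0.0114,-0.0405,0.2,0],[0.0114,-0.0405,0.2,0]],
  ],
)

```text
clock: 4.2
position: [0.45, 0.2901, 0.0614]
tool_rot: [3.141, 0.001, 0.296]
force: [-0.3, 0.2, 0.9]
grip_width: 0.0851
finger_force: 0.0
```

Run:
```python
from h import *
s=bot.grab_frame("scene");p=s["pixels"][150:270,270:430,::-1];cv2.imwrite("pics/g1.png",cv2.resize(p,(640,480),interpolation=cv2.INTER_CUBIC));o=bot.observe();print(o["position"],o["force"])
```

```text
[0.45032456 0.29057392 0.06211422] [ 0.41733733 -0.10928913  0.68096282]
```

View pics/g1.png

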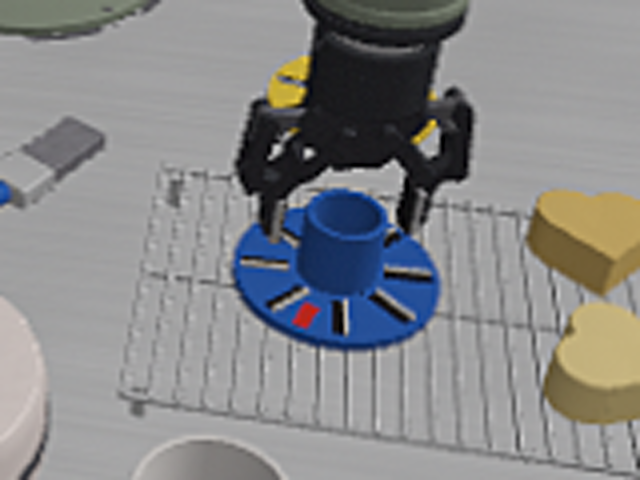

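The open fingers stand on either side of the blue boss, with tips at crop (272,240) and (412,230), so I close.

>>> carry_out(
  rows=[
    [[0,0,0,0],[0,0,0,0],[0,0,0,0],[0,0,0,0],[0,0,0,0],[0,0,0,0],[0,0,0,0],[0,0,0,0]],
  ],
  grip=0.03,
  grip_force=60,
)

```text
clock: 4.92
position: [0.4503, 0.2914, 0.0628]
tool_rot: [-3.141, -0.002, 0.298]
force: [-3.9, -3.6, 20.2]
grip_width: 0.0532
finger_force: 59.1
```

>>> carry_out(
  rows=[
    [[0,0,-0.02,0],[0,0,-0.05,0],[0,0,-0.09,0],[0,0,-0.13,0],[0.01,0.03,-0.15,3],[0.02,0.07,-0.15,9],[0.03,0.107,-0.15,15],[0.042,0.145,-0.15,15],[0.054,0.184,-0.15,15],[0.065,0.222,-0.15,15],[0.075,0.255,-0.15,15],[0.083,0.282,-0.15,15]],
  ],
)

```text
clock: 5.92
position: [0.6128, 0.0427, 0.2116]
tool_rot: [3.141, -0.0, 0.034]
force: [0.4, -0.1, -3.2]
grip_width: 0.0527
finger_force: 64.1
```

>>> carry_out(
  rows=[
    [[0,0,0,0],[0,0,0,0],[0,0,0,0],[0,0,0,0]],
  ],
)

```text
clock: 6.25
position: [0.6114, 0.047, 0.2115]
tool_rot: [-3.141, 0.0, 0.037]
force: [0.4, 0.6, -2.5]
grip_width: 0.0526
finger_force: 64.2
```

Run:
```python
from h import *
import pickle
np.set_printoptions(precision=4,suppress=True)
s=bot.grab_frame("scene");t=bot.grab_frame("top");pickle.dump((s,t),open("f1.pkl","wb"));o=bot.observe();print(o["position"],o["tool_rot"],o["force"],o["grip_width"])
m=np.hstack([cv2.resize(f["pixels"][a:a+100,b:b+100,::-1],(400,400),interpolation=cv2.INTER_CUBIC) for f,a,b in((s,140,190),(t,80,195))])
cv2.imwrite("pics/g2.png",m)
for l in("disc_c","disc_tabs"):print(l,[[(np.round(r["position"],1),round(r["conf"],2)) for r in bot.spot_point(f,l)] for f in(s,t)])
```

```text
[0.6115 0.0469 0.2116] [-3.1414 -0.0001  0.0375] [-0.9298 -0.4747 -2.198 ] 0.052886986745418994
disc_c [[(array([250.7, 194.5]), 0.88), (array([410.9, 309.8]), 0.71), (array([357.5, 170.4]), 0.68)], [(array([122.7, 111.2]), 0.67), (array([153. , 273.9]), 0.61)]]
disc_tabs [[(array([250.6, 202.4]), 0.81), (array([356. , 173.7]), 0.74), (array([407.7, 316.4]), 0.55)], [(array([122.3, 112.3]), 0.91), (array([154.9, 275.1]), 0.63)]]
```

View pics/g2.png

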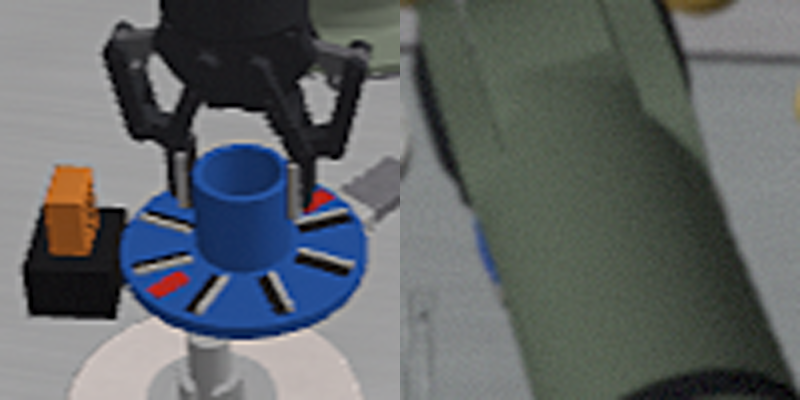

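```bash
cat > fit.py <<'E'
from h import *
import pickle
from scipy.optimize import minimize
np.set_printoptions(precision=4,suppress=True)
def discfit(f,x0,zu,y0,r=45):
    h=cv2.cvtColor(f["pixels"],cv2.COLOR_RGB2HSV).astype(int)
    M=((h[...,0]>100)&(h[...,0]<125)&(h[...,1]>110)&(h[...,2]>50)).astype(np.uint8)
    Y,X=np.mgrid[:384,:512];M[np.hypot(X-y0[0],Y-y0[1])>r]=0
    n,l,st,_=cv2.connectedComponentsWithStats(M);M=(l==1+st[1:,4].argmax()).astype(np.uint8)
    H=cv2.convexHull(np.argwhere(M)[:,::-1].astype(np.int32))
    D=np.zeros((384*8,512*8),np.uint8);cv2.fillConvexPoly(D,(H*8+4).astype(np.int32),1)
    # hull from pixel centres: compare by contour points of flange front (lower part)
    a=np.linspace(0,2*np.pi,120,endpoint=False);c=np.c_[np.cos(a),np.sin(a)]
    pts=H[:,0].astype(float)
    C=cv2.findContours(M,cv2.RETR_EXTERNAL,cv2.CHAIN_APPROX_NONE)[0][0][:,0].astype(np.float32)
    def cost(p):
        P=[proj(f,(p[0]+.07*u,p[1]+.07*v,zu+z)) for z in(0,.01) for u,v in c]
        hull=cv2.convexHull(np.array(P,np.float32))
        ctr=hull.reshape(-1,2).mean(0);S=C[C[:,1]>ctr[1]-3]
        d=np.array([cv2.pointPolygonTest(hull,(float(x),float(y)),True) for x,y in S])
        d=d-.5
        return np.minimum(np.abs(d),2).sum()/len(d)
    r=minimize(cost,x0,method="Nelder-Mead",options=dict(initial_simplex=np.array([x0,x0+[.008,0],x0+[0,.008]])))
    return r.x,r.fun
E
python3 - <<'E'
from fit import *
s,t=pickle.load(open("f1.pkl","rb"));s0,t0=pickle.load(open("f0.pkl","rb"))
print("tabs net",atz(s,(250.6,202.4),.1488),"c net",atz(s,(250.7,194.5),.1788))
for zu in(.1438,.1488,.1538):print(zu,discfit(s,np.array([.61,.047]),zu,(250,195)))
print("start",discfit(s0,np.array([.45,.291]),.03,(354,216),32),discfit(t0,np.array([.45,.291]),.03,(159,193),28))
# drum outline via pin: sub-pixel rows
print("seat net",atz(s0,(243,237),.076),atz(s0,(238,234),.096),atz(t0,(247,136),.076),atz(t0,(245,132),.096))
E
```

```text
tabs net [0.5713 0.0366 0.1488] c net [0.5783 0.0395 0.1788]
0.1438 (array([0.6054, 0.0524]), np.float64(1.8788078023121941))
0.1488 (array([0.6075, 0.0531]), np.float64(1.879153192109924))
0.1538 (array([0.6063, 0.0526]), np.float64(1.875796386265703))
start (array([0.4456, 0.2933]), np.float64(0.3187736418584565)) (array([0.4525, 0.2915]), np.float64(0.9054787481835449))
seat net [0.6183 0.0265 0.076 ] [0.6302 0.0182 0.096 ] [0.6291 0.0233 0.076 ] [0.6373 0.0293 0.096 ]
```

Run:
```python
from fit import *
s,t=pickle.load(open("f1.pkl","rb"));s0,t0=pickle.load(open("f0.pkl","rb"))
print("tabs net",atz(s,(250.6,202.4),.1788),"c net",atz(s,(250.7,194.5),.2088))
for zu in(.1758,.1788,.1818):print(zu,discfit(s,np.array([.61,.047]),zu,(250,195)))
# drum rim fit: light pixels; use red marks in scene avg
g=s0["pixels"].astype(int)
for r in range(222,236,2):
    print(r,g[r,228:256].mean(1).astype(int))
print([ (z,proj(s0,(.6245,.0255,z))) for z in(.128,.11,.1)])
```

```text
tabs net [0.6066 0.046  0.1788] c net [0.6152 0.0492 0.2088]
0.1758 (array([0.6057, 0.0456]), np.float64(0.2722401922527972))
0.1788 (array([0.6088, 0.0463]), np.float64(0.2777065523550114))
0.1818 (array([0.6116, 0.047 ]), np.float64(0.3151343630587008))
222 [183 182 183 184 183 183 184 187 174 151 148 147 146 149 151 152 150 147
 158 176 182 183 182 181 179 178 178 179]
224 [183 184 184 184 182 183 184 189 157 127 154 152 151 149 149 149 152 152
 145 168 185 182 182 183 181 181 180 179]
226 [184 184 185 186 185 184 184 189 160  85  87 122 149 157 158 152 141 125
 116 153 179 181 180 181 182 180 181 180]
228 [185 186 186 187 187 186 189 194 173 108  83  89  92  94  96 100 109 118
 123 137 155 171 178 181 183 181 180 180]
230 [185 186 188 191 182 157 146 153 140 101  84  91  93  96  96 101 110 118
 125 135 149 151 149 152 151 152 166 179]
232 [187 179 160 149 150 143 138 151 153 116  83  91  93  96  96 101 110 119
 124 134 148 154 150 151 153 150 149 148]
234 [167 150 152 151 151 145 137 148 160 129  81  89  93  94  96 102 109 116
 127 146 159 151 147 152 151 151 151 151]
[(0.128, array([240.9473, 222.9297])), (0.11, array([241.3091, 228.5341])), (0.1, array([241.506 , 231.5828]))]
```

>>> carry_out(
  rows=[
    [[0.0132,0.0217,0,0],[0.0132,0.0217,0.0,0],[0.0132,0.0217,0.02,0],[0.0132,0.0217,0.035,0],[0.0132,0.0217,0.045,0],[0.0132,0.0217,0.05,0],[0.0132,0.0217,0.055,0],[0.0132,0.0217,0.058,0],[0.0132,0.0217,0.058,0]],
  ],
)

```text
clock: 7.3
position: [0.6257, 0.0248, 0.1532]
tool_rot: [-3.142, 0.0, 0.036]
force: [-1.0, 0.7, -3.0]
grip_width: 0.053
finger_force: 64.2
```

Run:
```python
from fit import *
o=bot.observe();print(o["position"],o["tool_rot"],o["force"],o["moment"])
s=bot.grab_frame("scene");pickle.dump(s,open("f2.pkl","wb"))
for zu in(.1188,.1218):print(zu,discfit(s,np.array([.624,.027]),zu,(243,220)))
cv2.imwrite("pics/g3.png",cv2.resize(s["pixels"][150:275,180:305,::-1],(500,500),interpolation=cv2.INTER_CUBIC))
```

```text
[0.6257 0.0248 0.1532] [-3.1415  0.0003  0.0361] [-0.9519  0.7408 -2.9853] [0.0768 0.2153 0.0169]
0.1188 (array([0.621, 0.024]), np.float64(0.3085489400540176))
0.1218 (array([0.6236, 0.0248]), np.float64(0.355317935054118))
```

View pics/g3.png

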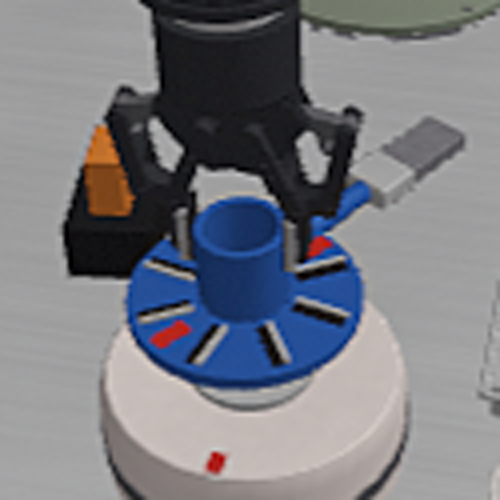

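The disc is over the pin with 8 mm of overlap and no contact force, so I lower it to the shoulder.

>>> carry_out(
  rows=[
    [[0,-0.0007,0.006,0],[0,-0.0007,0.012,0],[0,-0.0007,0.018,0],[0,-0.0007,0.022,0],[0,-0.0007,0.0245,0],[0,-0.0007,0.0255,0],[0,-0.0007,0.0255,0],[0,-0.0007,0.0255,0],[0,-0.0007,0.0255,0]],
  ],
)

```text
clock: 8.1
position: [0.6261, 0.0253, 0.1287]
tool_rot: [3.141, -0.001, 0.036]
force: [-3.7, -0.2, 13.6]
grip_width: 0.0532
finger_force: 65.8
```

>>> carry_out(
  rows=[
    [[0,0,0,0],[0,0,0,-6],[0,0,0,-12],[0,0,0,-18],[0,0,0,-24],[0,0,0,-30],[0,0,0,-35.6],[0,0,0,-35.6],[0,0,0,-35.6],[0,0,0.002,-35.6],[0,0,0.004,-35.6],[0,0,0.004,-35.6]],
  ],
)

```text
clock: 9.1
position: [0.6255, 0.0255, 0.1233]
tool_rot: [-3.141, 0.001, 0.656]
force: [-1.5, 0.4, -3.8]
grip_width: 0.0532
finger_force: 64.2
```

The tabs are in the keyways, so I continue down.

>>> carry_out(
  rows=[
    [[0,0,0.004,0],[0,0,0.008,0],[0,0,0.011,0],[0,0,0.0135,0],[0,0,0.015,0],[0,0,0.015,0],[0,0,0.015,0]],
  ],
)

```text
clock: 9.68
position: [0.6254, 0.0255, 0.109]
tool_rot: [-3.141, 0.001, 0.657]
force: [-8.3, 0.9, 7.4]
grip_width: 0.0529
finger_force: 65.2
```

>>> carry_out(
  rows=[
    [[0,0,0,0],[0,0,0,0],[0,0,0,0],[0,0,0,0],[0,0,0,0],[0,0,-0.01,0],[0,0,-0.03,0],[0,0,-0.06,0],[0,0,-0.1,0],[0,0,-0.13,0]],
  ],
  grip=0.085,
)

```text
clock: 10.52
position: [0.6259, 0.0257, 0.2422]
tool_rot: [3.141, -0.002, 0.658]
force: [0.4, -0.7, 0.9]
grip_width: 0.0851
finger_force: 0.0
```

>>> carry_out(
  rows=[
    [[-0.03,0.002,0,5],[-0.07,0.004,0,12],[-0.11,0.007,0,19],[-0.15,0.01,0,26],[-0.185,0.0125,0,31.6],[-0.21,0.0135,0,31.6],[-0.221,0.0139,0,31.6],[-0.221,0.0139,0,31.6],[-0.221,0.0139,0,31.6],[-0.221,0.0139,0,31.6]],
  ],
)

```text
clock: 11.35
position: [0.4603, -0.1197, 0.2391]
tool_rot: [-3.141, -0.001, 0.107]
force: [0.5, 0.3, -0.5]
grip_width: 0.0853
finger_force: 0.0
```

Run:
```python
from fit import *
o=bot.observe();print(o["position"],o["tool_rot"],o["force"],o["clock"])
s=bot.grab_frame("scene");t=bot.grab_frame("top");pickle.dump((s,t),open("f3.pkl","wb"))
print(discfit(s,np.array([.624,.027]),.076,(243,230)),discfit(t,np.array([.624,.027]),.076,(246,138)))
m=np.hstack([cv2.resize(f["pixels"][a:a+100,b:b+100,::-1],(400,400),interpolation=cv2.INTER_CUBIC) for f,a,b in((s,165,175),(t,100,205))])
cv2.imwrite("pics/g4.png",m)
def mask(f,fn,c,r):
    h=cv2.cvtColor(f["pixels"],cv2.COLOR_RGB2HSV).astype(int);M=fn(h[...,0],h[...,1],h[...,2])
    Y,X=np.mgrid[:384,:512];return M&(np.hypot(X-c[0],Y-c[1])<r)
```

```text
[ 0.4603 -0.1197  0.2391] [-3.1413 -0.0009  0.1073] [ 0.5285  0.3147 -0.4892] 11.35
(array([0.6211, 0.0248]), np.float64(0.3318191825579739)) (array([0.6291, 0.0241]), np.float64(0.7777578241243777))
```

View pics/g4.png

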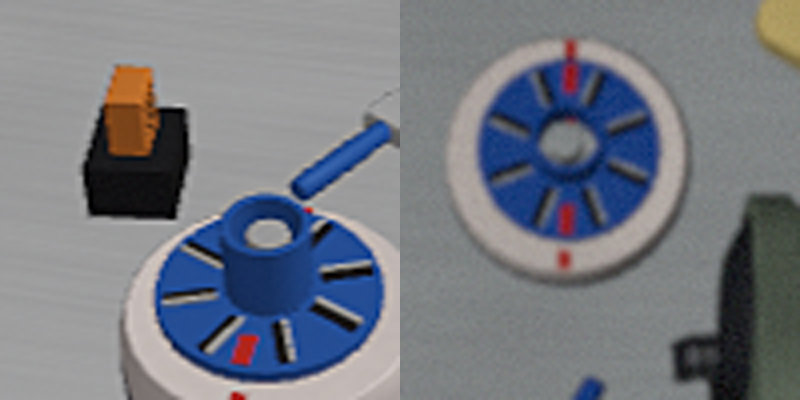

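The disc is home, with its red bars in line with the drum's marks, top crop (568,75) and (567,218). The plug is untouched, so I descend on it.

>>> carry_out(
  rows=[
    [[-0.001,0.001,0.04,0],[-0.001,0.001,0.08,0],[-0.001,0.001,0.12,0],[-0.001,0.001,0.15,0],[-0.001,0.001,0.17,0],[-0.001,0.001,0.179,0],[-0.001,0.001,0.179,0],[-0.001,0.001,0.179,0]],
  ],
)

```text
clock: 12.12
position: [0.459, -0.1213, 0.0602]
tool_rot: [-3.141, -0.0, 0.107]
force: [-0.3, -1.0, -0.1]
grip_width: 0.0848
finger_force: 0.0
```

>>> carry_out(
  rows=[
    [[0,0,0,0],[0,0,0,0],[0,0,0,0],[0,0,0,0],[0,0,0,0],[0,0,0,0],[0,0,0,0],[0,0,0,0]],
  ],
  grip=0.015,
  grip_force=25,
)

```text
clock: 12.78
position: [0.4588, -0.1219, 0.0604]
tool_rot: [3.141, -0.001, 0.106]
force: [-1.4, -0.7, 10.1]
grip_width: 0.0279
finger_force: 28.3
```

Run:
```python
from fit import *
o=bot.observe();print(o["position"],o["tool_rot"],o["force"],o["clock"])
s=bot.grab_frame("scene")
cv2.imwrite("pics/g5.png",cv2.resize(s["pixels"][120:230,150:270,::-1],(480,440),interpolation=cv2.INTER_CUBIC))
```

```text
[ 0.4588 -0.1219  0.0604] [ 3.1412 -0.0008  0.1057] [-1.4165 -0.6692 10.0936] 12.7833
```

View pics/g5.png

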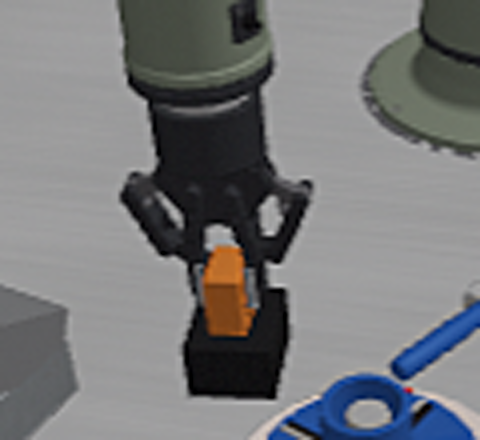

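>>> carry_out(
  rows=[
    [[0,0,-0.006,0],[0,0,-0.015,0],[0,0,-0.022,0],[0,0,-0.022,0],[-0.005,0,-0.022,0],[-0.01,0,-0.022,0],[-0.015,0,-0.022,0],[-0.02,0,-0.022,0],[-0.025,0,-0.022,0],[-0.028,0,-0.022,0],[-0.028,0,-0.022,0]],
  ],
  grip_force=20,
)

```text
clock: 13.75
position: [0.4297, -0.1248, 0.0817]
tool_rot: [-3.142, 0.001, 0.106]
force: [2.1, 0.6, -0.1]
grip_width: 0.0275
finger_force: 23.8
```

Run:
```python
from fit import *
o=bot.observe();print(o["position"],o["tool_rot"],o["force"],o["clock"],o["grip_width"])
s=bot.grab_frame("scene");pickle.dump(s,open("f5.pkl","wb"))
cv2.imwrite("pics/g6.png",cv2.resize(s["pixels"][120:230,150:270,::-1],(480,440),interpolation=cv2.INTER_CUBIC))
```

```text
[ 0.4297 -0.1248  0.0817] [-3.1415  0.0009  0.1055] [ 2.0698  0.5639 -0.0578] 13.75 0.027538155822220058
```

View pics/g6.png

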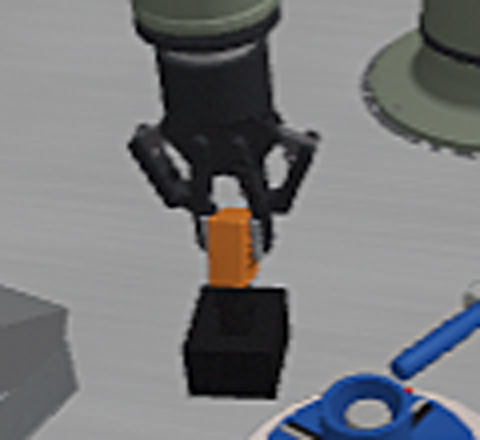

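The handle is now tilted: its front face is seen at crop (232,250) and its top leans toward the robot. Next I lift it and carry it to above the socket.

>>> carry_out(
  rows=[
    [[0,0,-0.015,0],[0,0,-0.04,0],[0,0,-0.08,0],[0,0,-0.11,0],[0.01,0.03,-0.12,5],[0.02,0.07,-0.12,10],[0.03,0.11,-0.12,15],[0.04,0.145,-0.12,20],[0.0467,0.168,-0.12,20],[0.0467,0.1759,-0.12,20],[0.0467,0.1759,-0.12,20],[0.0467,0.1759,-0.12,20]],
  ],
  grip_force=40,
)

```text
clock: 14.8
position: [0.4948, -0.2939, 0.2012]
tool_rot: [-3.141, 0.002, -0.243]
force: [-0.8, 0.6, -0.8]
grip_width: 0.0277
finger_force: 44.5
```

```bash
cat > plug.py <<'E'
from fit import *
def plugfit(f,o,Lg0=.034,free=True):
    pos=np.array(o["position"]);yaw=o["tool_rot"][2]
    G=pos+[0,0,.019]
    pc=proj(f,G)
    h=cv2.cvtColor(f["pixels"],cv2.COLOR_RGB2HSV).astype(int)
    M=((h[...,0]>4)&(h[...,0]<17)&(h[...,1]>140)).astype(np.uint8)
    Y,X=np.mgrid[:384,:512];M[np.hypot(X-pc[0],Y-pc[1])>25]=0
    u=np.array([np.cos(yaw),np.sin(yaw),0]);v=np.array([-np.sin(yaw),np.cos(yaw),0]);w=np.array([0,0,1.])
    big=cv2.resize(M.astype(np.float32)*1.0,None,fx=1,fy=1)
    def model(p):
        th,dx,dy,dz=p;ax=np.array(-np.sin(th)*u+np.cos(th)*w);px=np.cos(th)*u+np.sin(th)*w
        Q=[G+u*dx+v*dy+ax*(zz-Lg0-dz)+px*a+v*b for zz in(0,.05) for a in(-.022,.022) for b in(-.014,.014)]
        return np.array([proj(f,q) for q in Q],np.float32)
    def cost(p):
        H=cv2.convexHull(model(p));I=np.zeros((400,400),np.uint8)
        off=pc-25
        cv2.fillConvexPoly(I,np.round(((H.reshape(-1,2)-off+.5)*8)).astype(np.int32),255)
        S=cv2.resize(I,(50,50),interpolation=cv2.INTER_AREA)/255.
        x0,y0=np.floor(off).astype(int);fr=off-[x0,y0]
        Mm=cv2.warpAffine(M.astype(np.float32),np.float32([[1,0,-off[0]],[0,1,-off[1]]]),(50,50))
        return np.abs(S-Mm).sum()+ (np.array(p)[1:]**2).sum()/.004**2*2
    best=None
    for th in np.radians([0,10,20,30,40]):
        x0=np.array([th,0,0,0]);r=minimize(cost,x0,method="Nelder-Mead",options=dict(initial_simplex=np.vstack([x0]+[x0+d for d in np.diag([.15,.003,.003,.003])]),maxiter=300))
        print(np.degrees(r.x[0]),r.x[1:],r.fun,M.sum())
E
python3 - <<'E'
from plug import *
o=bot.observe();print(o["position"],o["tool_rot"],o["force"],o["clock"],o["grip_width"])
s=bot.grab_frame("scene");t=bot.grab_frame("top")
pickle.dump((s,t,o),open("f6.pkl","wb"))
plugfit(s,o)
m=np.hstack([cv2.resize(f["pixels"][a:a+100,b:b+100,::-1],(400,400),interpolation=cv2.INTER_CUBIC) for f,a,b in((s,110,85),(t,110,310))])
cv2.imwrite("pics/g7.png",m)
E
```

```text
[ 0.4948 -0.2939  0.2012] [-3.1409  0.002  -0.2432] [-0.7513  0.6    -0.7765] 14.8 0.027674670273941264
26.90018439735354 [ 0.0009 -0.0019  0.0012] 154.24803339779143 262
33.72000105369191 [-0.0017 -0.002   0.0032] 152.65602210040348 262
27.29898957225206 [ 0.0004 -0.0026  0.0021] 154.2421407196077 262
32.380047247613156 [ 0.0013 -0.0005  0.002 ] 151.54698951765457 262
37.29105229904961 [0.0008 0.0005 0.0024] 149.28037191338103 262
```

View pics/g7.png

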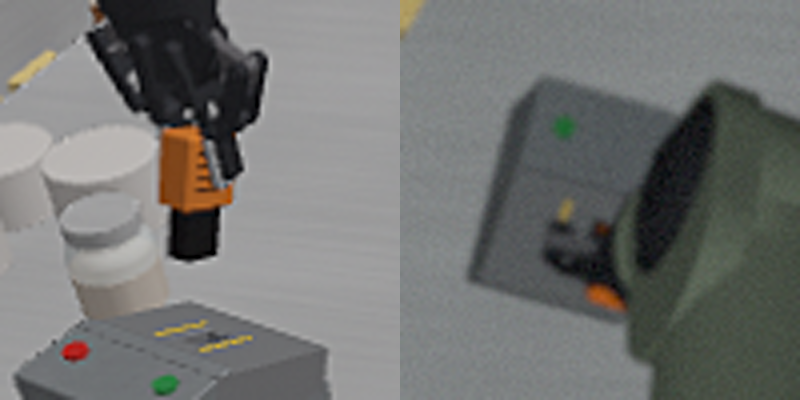

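Run:
```python
from plug import *
s,t,o=pickle.load(open("f6.pkl","rb"))
yaw=o["tool_rot"][2];G=o["position"]+[0,0,.019]
u=np.array([np.cos(yaw),np.sin(yaw),0]);v=np.array([-np.sin(yaw),np.cos(yaw),0]);w=np.array([0,0,1.])
for th in range(15,41,5):
    a=np.radians(th);ax=-np.sin(a)*u+np.cos(a)*w;px=np.cos(a)*u+np.sin(a)*w
    P=lambda x,y,z:proj(s,G+px*x+v*y+ax*(z-.034)).round(1)
    print(th,"A",P(.022,-.014,0),"B",P(.022,.014,0),"C",P(-.022,.014,0),"D",P(.022,-.014,.05),"T",P(.015,-.009,-.036),P(.015,.009,-.036),P(-.015,.009,-.036))
cv2.imwrite("pics/g8.png",cv2.resize(s["pixels"][130:185,110:160,::-1],(500,550),interpolation=cv2.INTER_CUBIC))
```

```text
15 A [125.4 161. ] B [133.4 163.4] C [145.2 159.1] D [124.4 142.8] T [129.5 173.3] [134.5 174.9] [142.4 171.7]
20 A [124.6 160.5] B [132.6 163. ] C [144.4 160. ] D [124.8 142. ] T [127.8 173.4] [132.9 175. ] [140.8 172.7]
25 A [123.8 160. ] B [131.8 162.4] C [143.6 160.8] D [125.2 141.2] T [126.1 173.3] [131.2 174.9] [139.2 173.6]
30 A [123.  159.3] B [131.1 161.7] C [142.7 161.6] D [125.7 140.5] T [124.5 173. ] [129.6 174.7] [137.6 174.2]
35 A [122.3 158.6] B [130.4 161. ] C [141.9 162.3] D [126.2 139.8] T [122.9 172.5] [128.  174.2] [135.9 174.7]
40 A [121.7 157.7] B [129.7 160.1] C [141.  162.8] D [126.8 139.2] T [121.4 171.8] [126.5 173.5] [134.2 174.9]
```

View pics/g8.png

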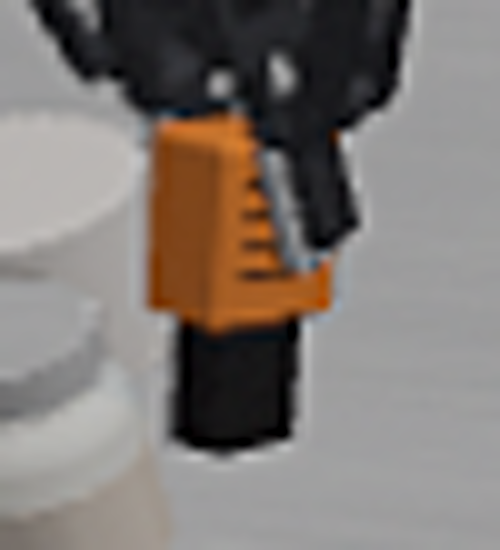

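Matching the corners to the model gives a tilt of about 23–25° with the grip on the axis. Next I go to just above the socket mouth.

>>> carry_out(
  rows=[
    [[0.0085,0,0.015,0],[0.0085,0,0.03,0],[0.0085,0,0.045,0],[0.0085,0,0.054,0],[0.0085,0,0.054,0],[0.0085,0,0.054,0]],
  ],
)

```text
clock: 15.4
position: [0.5038, -0.2961, 0.1481]
tool_rot: [-3.141, 0.0, -0.243]
force: [0.3, -0.3, -1.0]
grip_width: 0.0277
finger_force: 44.5
```

Run:
```python
from plug import *
o=bot.observe();print(o["position"],o["tool_rot"],o["force"],o["clock"],o["grip_width"])
s=bot.grab_frame("scene")
pickle.dump((s,o),open("f7.pkl","wb"))
cv2.imwrite("pics/g9.png",cv2.resize(s["pixels"][140:215,95:175,::-1],(800,750)[:2],interpolation=cv2.INTER_CUBIC)[150:750])
yaw=o["tool_rot"][2];G=o["position"]+[0,0,.019]
u=np.array([np.cos(yaw),np.sin(yaw),0]);v=np.array([-np.sin(yaw),np.cos(yaw),0]);w=np.array([0,0,1.])
for th in (20,25):
    a=np.radians(th);ax=-np.sin(a)*u+np.cos(a)*w;px=np.cos(a)*u+np.sin(a)*w
    P=lambda x,y,z:((proj(s,G+px*x+v*y+ax*(z-.034))-[95,140]+.5)*10-[0,150]).round(0)
    print(th,"B",P(.022,.014,0),"T",P(.015,-.009,-.036),P(.015,.009,-.036),P(-.015,.009,-.036))
a=np.radians(25);n=-np.sin(a)*u+np.cos(a)*w;px=np.cos(a)*u+np.sin(a)*w
S=np.array([.535,-.3036,.0955]);Q=lambda x,y:((proj(s,S+px*x+v*y)-[95,140]+.5)*10-[0,150]).round(0)
print("hole",[Q(x,y) for x,y in((.0165,-.0105),(.0165,.0105),(-.0165,.0105),(-.0165,-.0105))],"bars",Q(0,.02),Q(0,-.02))
```

```text
[ 0.5038 -0.2961  0.1481] [-3.1414  0.0004 -0.2426] [ 0.3061 -0.3284 -1.0485] 15.4 0.02769191378235755
20 B [403. 268.] T [356. 365.] [406. 382.] [483. 355.]
25 B [396. 264.] T [340. 365.] [390. 382.] [467. 364.]
hole [array([334., 393.]), array([391., 414.]), array([476., 393.]), array([419., 373.])] bars [461. 412.] [351. 374.]
```

View pics/g9.png

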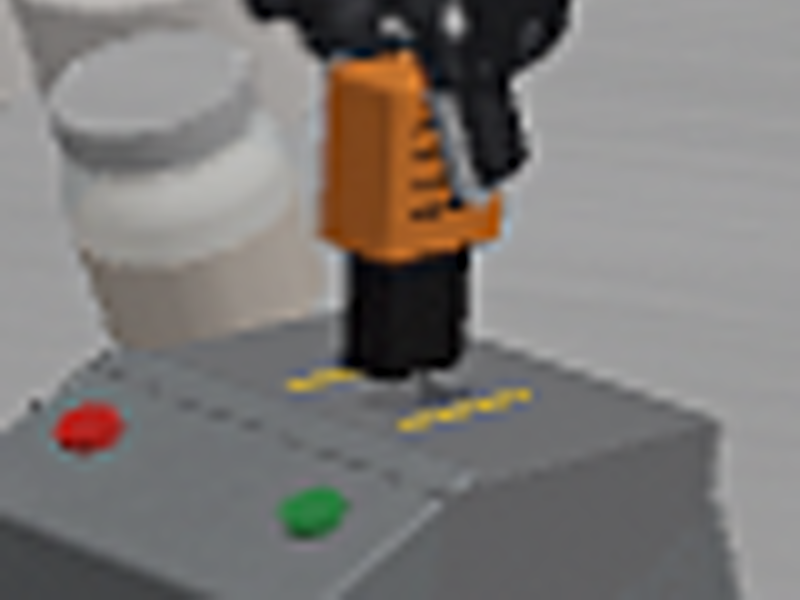

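The tongue (395,375) stands over the hole, between the bars, and matches the model to within about 1 mm. I begin the insertion.

>>> carry_out(
  rows=[
    [[0.0017,0,0.0036,0],[0.0035,0,0.0073,0],[0.0047,0,0.01,0],[0.006,0,0.0127,0],[0.0073,0,0.0155,0],[0.0086,0,0.0182,0],[0.0086,0,0.0182,0]],
  ],
  grip_force=40,
)

```text
clock: 16.03
position: [0.509, -0.2984, 0.1308]
tool_rot: [3.141, 0.006, -0.244]
force: [-33.6, 11.1, 43.2]
grip_width: 0.0275
finger_force: 54.2
```

>>> carry_out(
  rows=[
    [[-0.003,0,-0.002,0],[-0.004,0,-0.003,0],[-0.004,0,-0.003,0]],
  ],
)

```text
clock: 16.28
position: [0.5085, -0.2979, 0.1329]
tool_rot: [3.141, -0.001, -0.243]
force: [0.6, -0.3, -1.1]
grip_width: 0.0278
finger_force: 48.7
```

Run:
```python
from plug import *
o=bot.observe();print(o["position"],o["tool_rot"],o["force"],o["moment"],o["clock"],o["grip_width"])
s=bot.grab_frame("scene")
pickle.dump((s,o),open("f8.pkl","wb"))
cv2.imwrite("pics/g10.png",cv2.resize(s["pixels"][140:215,95:175,::-1],(800,750)[:2],interpolation=cv2.INTER_CUBIC)[150:750])
yaw=o["tool_rot"][2];G=o["position"]+[0,0,.019]
u=np.array([np.cos(yaw),np.sin(yaw),0]);v=np.array([-np.sin(yaw),np.cos(yaw),0]);w=np.array([0,0,1.])
for th in (15,20,25,30):
    a=np.radians(th);ax=-np.sin(a)*u+np.cos(a)*w;px=np.cos(a)*u+np.sin(a)*w
    P=lambda x,y,z:((proj(s,G+px*x+v*y+ax*(z-.034))-[95,140]+.5)*10-[0,150]).round(0)
    print(th,"A",P(.022,-.014,0),"B",P(.022,.014,0),"C",P(-.022,.014,0),"D",P(.022,-.014,.05),"E",P(.022,.014,.05),"T",P(.015,-.009,-.036),P(.015,.009,-.036),P(-.015,.009,-.036))
```

```text
[ 0.5085 -0.2979  0.1329] [ 3.1414 -0.0008 -0.2434] [ 0.6227 -0.3354 -1.1216] [-0.0096  0.0407  0.0142] 16.2833 0.027819634525279215
15 A [332. 301.] B [410. 327.] C [523. 276.] D [323. 130.] E [402. 154.] T [371. 415.] [420. 433.] [496. 396.]
20 A [324. 297.] B [402. 323.] C [515. 286.] D [326. 122.] E [405. 146.] T [355. 418.] [404. 435.] [481. 407.]
25 A [316. 292.] B [394. 318.] C [507. 294.] D [330. 114.] E [409. 138.] T [339. 418.] [388. 436.] [465. 416.]
30 A [309. 287.] B [387. 313.] C [499. 302.] D [335. 107.] E [414. 131.] T [323. 417.] [373. 434.] [449. 423.]
```

View pics/g10.png

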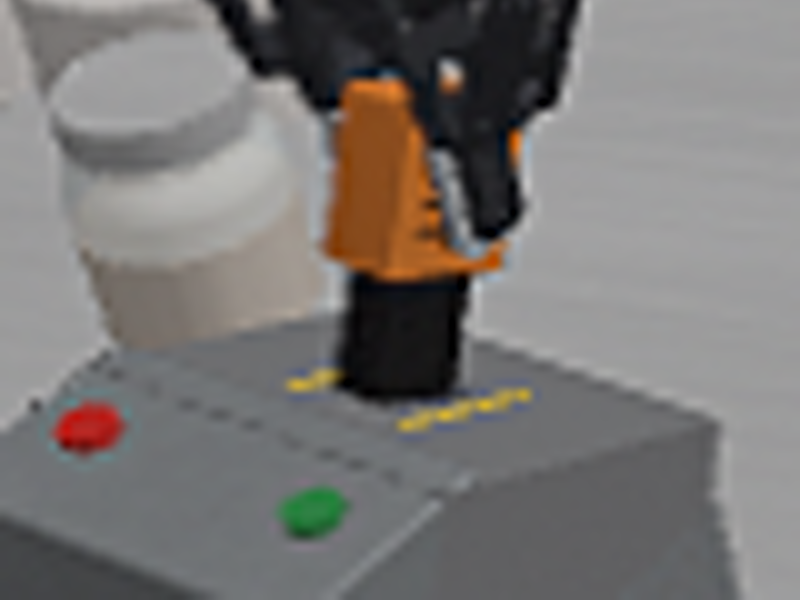

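The plug slid up about 10 mm in the grip, and the force line runs through the uphill corner of the tongue. That means it is landing too far uphill, so I shift about 3 mm downhill and try again with a light touch.

>>> carry_out(
  rows=[
    [[-0.0027,0,0.0013,0],[-0.0027,0,0.0013,0],[-0.002,0,0.003,0],[-0.0014,0,0.0042,0],[-0.0009,0,0.0051,0],[-0.0009,0,0.0051,0]],
  ],
  grip_force=50,
)

```text
clock: 16.83
position: [0.5075, -0.2976, 0.1272]
tool_rot: [-3.141, 0.0, -0.243]
force: [-0.2, -1.1, -0.5]
grip_width: 0.0274
finger_force: 49.2
```

No force at 2.6 mm below the mouth. It has found the hole, so I continue.

>>> carry_out(
  rows=[
    [[0.0008,0,0.0018,0],[0.0017,0,0.0036,0],[0.0025,0,0.0054,0],[0.0034,0,0.0073,0],[0.0034,0,0.0073,0]],
  ],
)

```text
clock: 17.25
position: [0.5107, -0.2983, 0.1197]
tool_rot: [-3.141, 0.0, -0.243]
force: [0.4, 0.4, -1.5]
grip_width: 0.0276
finger_force: 49.2
```

>>> carry_out(
  rows=[
    [[0.0009,0,0.0018,0],[0.0017,0,0.0036,0],[0.0025,0,0.0054,0],[0.0034,0,0.0073,0],[0.0042,0,0.0091,0],[0.0051,0,0.0109,0],[0.0059,0,0.0127,0],[0.0068,0,0.0145,0],[0.0068,0,0.0145,0]],
  ],
)

```text
clock: 18.0
position: [0.5173, -0.3, 0.1053]
tool_rot: [-3.141, 0.0, -0.243]
force: [-0.1, -0.0, -1.4]
grip_width: 0.0274
finger_force: 49.2
```

>>> carry_out(
  rows=[
    [[0.0008,0,0.0016,0],[0.0015,0,0.0032,0],[0.0023,0,0.0048,0],[0.003,0,0.0063,0],[0.003,0,0.0063,0]],
  ],
)

```text
clock: 18.42
position: [0.5204, -0.3008, 0.1]
tool_rot: [3.141, -0.0, -0.243]
force: [-4.3, 2.4, 12.8]
grip_width: 0.0274
finger_force: 51.0
```

>>> carry_out(
  rows=[
    [[0,0,0,0],[0,0,0,0],[0,0,0,0],[-0.0025,0,-0.0054,0],[-0.0051,0,-0.0109,0],[-0.0051,0,-0.0109,0],[-0.0051,0,-0.0109,0]],
  ],
  grip=0.05,
)

```text
clock: 19.0
position: [0.5154, -0.2997, 0.1109]
tool_rot: [3.141, -0.001, -0.243]
force: [0.6, 0.3, -0.0]
grip_width: 0.05
finger_force: 0.0
```

>>> carry_out(
  rows=[
    [[0,0,0,0],[0,0,0,0],[0,0,0,0],[0,0,0,0],[0,0,0,0],[0.0008,0,0.0018,0],[0.0017,0,0.0036,0],[0.0017,0,0.0036,0]],
  ],
  grip=0.015,
  grip_force=40,
)

```text
clock: 19.67
position: [0.5164, -0.2999, 0.1087]
tool_rot: [3.141, 0.001, -0.244]
force: [-18.2, 7.3, 44.8]
grip_width: 0.0277
finger_force: 47.8
```

>>> carry_out(
  rows=[
    [[0,0,0,0],[0,0,0,0],[0,0,0,0],[0,0,0,0],[-0.003,0,-0.007,0],[-0.006,0,-0.02,0],[-0.006,0,-0.05,0],[-0.006,0,-0.09,0],[-0.02,0.0,-0.13,0],[-0.04,-0.02,-0.15,0],[-0.06,-0.05,-0.15,0],[-0.06,-0.09,-0.15,0]],
  ],
  grip=0.06,
)

```text
clock: 20.67
position: [0.4774, -0.1993, 0.2593]
tool_rot: [3.139, -0.002, -0.248]
force: [1.6, 0.2, -0.7]
grip_width: 0.0601
finger_force: 0.0
```

>>> carry_out(
  rows=[
    [[0,-0.04,0,0],[0,-0.08,0,0],[0,-0.12,0,0],[0,-0.16,0,0],[0,-0.18,0,0],[0,-0.18,0,0],[0,-0.18,0,0]],
  ],
)

```text
clock: 21.25
position: [0.5237, -0.0225, 0.2576]
tool_rot: [-3.142, -0.001, -0.241]
force: [0.4, -0.7, 0.1]
grip_width: 0.06
finger_force: 0.0
```

Run:
```python
from fit import *
o=bot.observe();print(o["position"],o["clock"])
s=bot.grab_frame("scene");t=bot.grab_frame("top");pickle.dump((s,t),open("f9.pkl","wb"))
pc=[[(np.round(r["position"],1),round(r["conf"],2)) for r in bot.spot_point(f,"plug_c")] for f in(s,t)];print(pc)
h=lambda f:cv2.cvtColor(f["pixels"],cv2.COLOR_RGB2HSV).astype(int)
ms=[]
for f,c in((s,(136,185)),(t,(354,171))):
    H=h(f);Y,X=np.mgrid[:384,:512];M=(H[...,0]>4)&(H[...,0]<17)&(H[...,1]>140)&(np.hypot(X-c[0],Y-c[1])<28)
    p=np.argwhere(M)[:,::-1].astype(np.float32);ms.append(p);print(len(p),p.mean(0),cv2.minAreaRect(p),p.min(0),p.max(0))
print("tri",tri(s,ms[0].mean(0),t,ms[1].mean(0)))
u=np.array([np.cos(-.243),np.sin(-.243),0]);v=np.array([.2406,.9706,0]);a=np.radians(25)
n=-np.sin(a)*u+np.cos(a)*np.array([0,0,1]);px=np.cos(a)*u+np.sin(a)*np.array([0,0,1])
S=np.array([.5344,-.3036,.096])
for k in(0,.004,.01):
  for f,nm in((s,"s"),(t,"t")):
    P=np.array([proj(f,S+n*(k+z)+px*x+v*y) for z in(0,.05) for x in(-.022,.022) for y in(-.014,.014)],np.float32)
    H=cv2.convexHull(P);m=cv2.moments(H);print(k,nm,m["m00"],m["m10"]/m["m00"],m["m01"]/m["m00"],P.min(0),P.max(0),cv2.minAreaRect(P)[2])
```

```text
[ 0.5237 -0.0225  0.2576] 21.25
[[(array([132.9, 191.6]), 0.61)], [(array([355.2, 168.8]), 0.49)]]
322 [136.0776 184.9565] ((136.16464233398438, 185.01828002929688), (17.337753295898438, 20.761127471923828), 6.34019136428833) [127. 175.] [145. 195.]
181 [356.9116 172.6906] ((357.1000061035156, 172.6999969482422), (11.384199142456055, 17.076297760009766), 18.43494987487793) [351. 164.] [364. 181.]
tri (array([ 0.5216, -0.3031,  0.1164]), np.float64(0.0014471323947242711))
0 s 379.07803590851836 135.669838523462 184.95629165284726 [125.4906 173.9645] [146.0582 196.2784] 4.429569244384766
0 t 232.72950107906945 356.27524689956556 171.95578085569284 [348.3962 161.2086] [364.3624 182.6989] 19.333730697631836
0.004 s 379.63662917376496 135.78751622656293 183.56770034863092 [125.5971 172.5907] [146.1875 194.8759] 4.43774938583374
0.004 t 234.36457364726812 356.4365263539664 172.38246231926718 [348.5303 161.5978] [364.5522 183.1629] 19.34830665588379
0.01 s 380.4713973427424 135.96483625201597 181.47922440021475 [125.7576 170.5247] [146.3823 192.7665] 4.450045108795166
0.01 t 236.8488605839666 356.68020746371235 173.02730484606516 [348.733 162.186] [364.8388 183.8642] 19.370487213134766
```

Run:
```python
from fit import *
s0,t0=pickle.load(open("f0.pkl","rb"));s,t=pickle.load(open("f9.pkl","rb"))
print([(l,[np.round(r["position"],0).tolist() for r in bot.spot_point(t,l)[:2]]) for l in("jar_c","mould_c","brush_grip","heart_c_c","disc_c")])
print(discfit(s,np.array([.624,.027]),.076,(243,230)))
print(bot.job_done())
```

```text
[('jar_c', [[399.0, 213.0], [99.0, 209.0]]), ('mould_c', [[184.0, 118.0]]), ('brush_grip', [[246.0, 208.0], [101.0, 205.0]]), ('heart_c_c', [[306.0, 109.0]]), ('disc_c', [[124.0, 109.0], [244.0, 132.0]])]
(array([0.6211, 0.0248]), np.float64(0.3318191825579739))
the job is handed in; nothing more can be done
None
```

The job is handed in at about 21 s of the 58 s: camera and force checks put the disc home on the mill and the plug fully seated in the socket, both released, with the jar, mould, brush and the one cheese I re-checked unmoved; no verdict came back, and I viewed 13 pictures, over the limit of 10.

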